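# Lock back the sprung tension wheel of a belt drive

### The job

Lock the belt drive's sprung tension wheel back so that a new belt can be fitted: take the locking pin from its wooden holder, put it down through the hole in the wheel, use it to turn the wheel clockwise against its spring until you feel the lock hole hidden underneath, and let the pin go fully home so that it alone keeps the wheel turned back. Do it gently, never forcing the pin, and leave the tin, the file and the mallet where they are.

Things in the scene. Friction and masses are not known exactly. Their poses are not given: they have to be found in the camera images.
- pin_grip (a point): Steel locking pin, loose, about 90 g, upright in the holder; z up along it. This point is on its axis, half-way up the round grip, 53 mm above the tip. From the tip: shank 10 mm diameter, 26 mm long, its lowest 3 mm tapering to 6 mm; collar 22 mm diameter, 5 mm thick, underside 26 mm above the tip; grip 16 mm diameter, from 33 to 73 mm (top end) above the tip.
- pin_collar (a point): The point on the pin's axis at the underside of its collar, 26 mm above its tip. Fully home, this underside lies on the top face of the wheel, centred over its hole.
- holder: Plywood block 50 x 50 x 32 mm fixed on the bench, origin at the centre of its underside, z up; a blind 13 mm hole in its middle holds the pin, whose collar rests on the block's top, 32 mm above the bench.
- drive: Belt drive unit fixed on the bench: grey base plate 330 x 180 x 12 mm reaching 90 mm to -x and 240 mm to +x of its origin, which is on the bench under the tension wheel's axis. A pulley 110 mm in diameter, 66 mm high, stands 165 mm to +x. A flat steel index plate is fixed on it, under the wheel, hiding the lock hole; its top is 28 mm above the bench, 2 mm under the wheel.
- wheel_axis (a point): Centre of the tension wheel at its top face, 42 mm above the bench; turns with it, x axis towards the pin hole. The wheel is a 16-sided aluminium disc 156 mm across, 12 mm thick, its axis upright, with a hub cap 28 mm wide and 12 mm high and, 50 mm from the axis opposite the pin hole, a black roller 42 mm in diameter, top 72 mm above the bench.
- wheel_hole (a point): Centre of the mouth, at the top face, of the wheel's one round through hole, 58 mm from the axis, 12 mm in diameter; turns with the wheel. Below it lies the index plate, so a pin put through stops with its collar still 12 mm above the wheel, except where the plate's one lock hole (12.5 mm diameter, 16 mm deep, same radius) lies beneath: there it sinks the last 12 mm.
- wheel (a joint): Angle of the tension wheel, rad: 0 at the rest stop, growing clockwise seen from above, far stop 1.25. A spring pulls it back to 0 with 0.18 Nm at 0, rising 0.30 Nm per rad (about 7 N at the hole when turned back). The lock hole comes under the wheel's hole at an angle that differs each time, between 0.55 and 0.90; it cannot be seen and must be felt.
- tin: Steel tin 60 mm in diameter, 75 mm high, origin at the centre of its underside. Leave it alone.
- file: Flat file with a blue handle lying on the bench, 310 mm long along its x, origin at the bench under its middle. Leave it alone.
- mallet: Mallet with a black rubber head, lying along its x, about 290 mm long and 60 mm high. Leave it alone.

How it is judged:
By the outcome, as a careful person would: the job done as asked, in the order asked, and still so for the second after the job is handed in, with the robot touching nothing.
It also fails if it takes over 61 s, if anything falls off the work surface, if the arm or the gripper's body presses on something with over 40 N, if the wrist force passes 120 N, or if a joint passes its speed limit or range.

### The arm

A 7-joint arm with a two-finger parallel gripper is mounted at the origin on the work surface. World frame = base frame: x ahead of the robot, y to its left, z up, the work surface at z = 0. Lengths are in mm, angles in rad, forces in N, time in s.
With the tool pointing down it reaches from about 400 to 850 mm from the base axis. Payload 6.9 kg.
Tool frame: the origin (TCP) lies between the finger pads; the fingertips stand manip.tcp_to_tips ahead of it and the grasp point (between the pads) is the TCP (manip.tcp_to_tips is the distance from the TCP to the fingertips, in mm); z points along the fingers, y is the line along which they close (so a half turn about z gives the same grasp; the last joint's range is limited). The gripper opens to 85 mm and grips with 20 to 120 N. Pads are 22 mm wide; open, the fingers measure 114 mm over their backs; the gripper's body (76 mm by 85 mm) begins 54 mm behind the grasp point. The pads swing forward as they close: fully open they stand 13 mm farther back than shut.
Start: joints at [-1.145, 0.507, -0.238, 1.5, 0.126, 1.149, -0.155], TCP at [197.097, 593.098, 250.275] pointing down, gripper open.
Joint ranges: [-3.08, 3.08], [-0.24, 2.05], [-1.43, 1.35], [0, 2.5], [-1.52, 4.66], [0.17, 1.96], [-2.89, 2.89]. Speed limits (rad/s): [2.39, 2.39, 3.14, 3.14, 3.14, 3.14, 3.14].

### API

Orientations are given as a unit quaternion [x, y, z, w].
In Python, from cell import manip, eyes gives the robot as it stands. Calls block until the motion is done:
- manip.move_pose(position, orientation): joint-space move of the TCP to a pose.
- manip.movel(position, rotation=None, velocity=150): straight line of the TCP; rotation=None keeps the orientation; velocity is the mean speed in mm/s.
- manip.movej(angles): joint-space move.
- manip.grip(opening): opening from 0.0 (shut) to 1.0 (fully open); the grip force is fixed at half the most; returns when the fingers have stopped.
- manip.pause(seconds).
- manip.ik(position, orientation): joint angles nearest the present ones, or None.
- manip.sense(): the state.
- eyes.get_image(name): name is "side" or "top" or "wrist"; returns a dict with "frame" (480x640x3 uint8, red, green, blue), "z_map" (480x640 float32, mm along the optical axis (not along the pixel's ray), 0 where there is no reading), "mtx" (3x3 intrinsics, pixels), "R" (3x3) and "t" (3): a world point X has camera coordinates R X + t; the wrist camera has in their place "T_tool_cam" (4x4, takes a point from camera to tool coordinates, whose origin is the TCP and whose axes are the flange's). Camera axes: x right, y down, z forward; pixel columns grow to the right and rows downward; lengths in mm; the calibration is good to about 2 mm. A picture is of the moment at which its call begins: read the wrist's pose just before it.
A pose or a line that the arm cannot do raises manip.MotionError and nothing moves.
- manip.sign_off(): hands the job in; it is judged then, once.
The state is a dict: "time_s": time; "joint_positions": joint angles; "joint_velocities": joint speeds; "effort": joint torques, N m; "tcp_pos": TCP position; "tcp_rot": TCP orientation; "wrist_force": force on the tool from outside, world axes, zero at the start; "moment": the same for the moment, N m; "grip_width": opening from 0.0 (shut) to 1.0 (fully open); "finger_force": force on a finger pad.
Only numpy, scipy, OpenCV 4.12 (cv2) and the standard library are available. Lean on these libraries where they do the work, as an engineer would, in place of code of your own. Each camera call takes 0.05 s, during which the arm holds its last target. There are 200 camera calls.

## Working session

There is one attempt and no reset: what is moved stays moved. The work goes in short steps, each a Python script; the robot and the scene stay as the last script left them, time stands still between calls to the robot, and variables do not carry over. Pictures are saved under pics/ and viewed, at most 10 in all, crops included, and the job is handed in when it is done.

```bash
ls; mkdir -p pics; python3 - <<'E'
from cell import manip, eyes
import cv2,pickle
s=manip.sense();print(s,manip.tcp_to_tips)
for n in("top","side"):
    d=eyes.get_image(n);pickle.dump(d,open(f"{n}.pkl","wb"))
    cv2.imwrite(f"pics/{n}.png",d["frame"][:,:,::-1]);print(n,d["mtx"],d["R"],d["t"])
E
```

```text
pics
{'time_s': 0.0, 'joint_positions': array([-1.14446899,  0.50833591, -0.23750598,  1.50113016,  0.12572254,
        1.14887366, -0.15478889]), 'joint_velocities': array([-1.51152417e-04,  1.51732348e-03,  2.04108627e-04,  9.70959312e-05,
       -1.02894515e-03, -1.05770452e-03,  2.84707815e-04]), 'effort': array([-1.29392913e-03, -6.20591855e+01, -2.18648002e+00, -2.49654257e+01,
        1.30291350e-02,  1.16660367e-02,  8.49071427e-06]), 'tcp_pos': array([197.03895823, 592.64529131, 249.43110074]), 'tcp_rot': array([ 1.59716196e-01,  9.87162583e-01, -8.71151627e-04, -1.11080558e-04]), 'wrist_force': array([0.36530636, 0.03566842, 0.96339571]), 'moment': array([ 0.04043386, -0.02381269,  0.00070958]), 'finger_force': 0.0, 'grip_width': 0.9992612269444566} 19.0
top [[581.09526364   0.         316.67666727]
 [  0.         581.09526364 239.42413223]
 [  0.           0.           1.        ]] [[-0.00405924 -0.99997498  0.0057928 ]
 [-0.99712657  0.00360934 -0.07566753]
 [ 0.07564473 -0.00608331 -0.99711628]] [   8.00716468  542.26824331 1378.5747664 ]
side [[597.39374219   0.         324.2437345 ]
 [  0.         597.39374219 243.06132525]
 [  0.           0.           1.        ]] [[-0.99101857 -0.13365528 -0.00429731]
 [-0.08716885  0.67003631 -0.7371926 ]
 [ 0.10140904 -0.73019696 -0.675669  ]] [ 538.92111628   93.12698654 1685.13539397]
```

View pics/top.png

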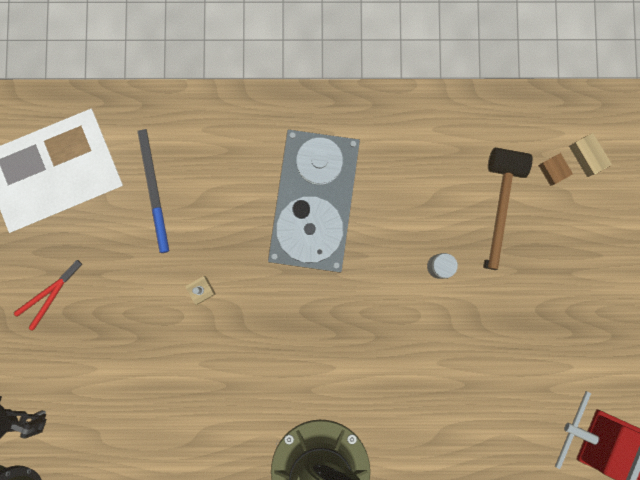

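View pics/side.png

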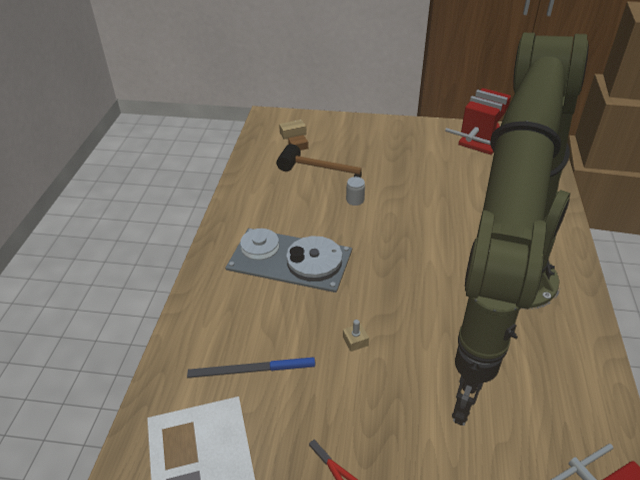

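The top view shows the pin and holder at about (198,290), the wheel hub at (310,229), the pin hole at (320,252), and the tin at (443,266). In the side view the pin's top is at (356,321), the hub at (314,252) and the hole at (333,251). I'll triangulate these, then refine with the wrist camera.

```bash
cat > h.py <<'E'
from cell import manip, eyes
import numpy as np, cv2, pickle
from scipy.spatial.transform import Rotation as Ro
def ray(d,uv):
    "camera centre and world ray direction"
    c=np.linalg.inv(d["mtx"])@[*uv,1.]
    return -d["R"].T@d["t"], d["R"].T@c
def atz(d,uv,z):
    o,r=ray(d,uv); return o+r*(z-o[2])/r[2]
def tri(*obs):
    A=[];b=[]
    for d,uv in obs:
        o,r=ray(d,uv); r=r/np.linalg.norm(r); P=np.eye(3)-np.outer(r,r); A.append(P); b.append(P@o)
    A=np.vstack(A); b=np.hstack(b); x=np.linalg.lstsq(A,b,rcond=None)[0]
    return x, np.linalg.norm(A@x-b)
def wrist(name):
    s=manip.sense(); d=eyes.get_image("wrist")
    T=np.eye(4); T[:3,:3]=Ro.from_quat(s["tcp_rot"]).as_matrix(); T[:3,3]=s["tcp_pos"]
    M=np.linalg.inv(T@d["T_tool_cam"]); d["R"],d["t"]=M[:3,:3],M[:3,3]
    pickle.dump(d,open(name+".pkl","wb")); cv2.imwrite(f"pics/{name}.png",d["frame"][:,:,::-1]); return d
def down(a):
    "tool pointing down, its x axis at world angle a (closing line y at a-90deg)"
    return (Ro.from_euler('z',a)*Ro.from_euler('x',np.pi)).as_quat()
load=lambda n:pickle.load(open(n+".pkl","rb"))
E
python3 - <<'E'
from h import *
t,s=load("top"),load("side")
for n,a,b in(("pintop",(197,290),(356,321)),("hub",(310,229),(314,252)),("hole",(320,252),(333,251)),("tin",(444,265),(355,183))):
    print(n,tri((t,a),(s,b)))
print(atz(t,(320,252),42),atz(t,(310,229),54),atz(t,(197,290),80),atz(t,(201,290),32))
print(eyes.get_image("wrist")["T_tool_cam"].round(3))
E
```

```text
pintop (array([424.52204931, 282.23983679,  71.71614722]), np.float64(2.6090744997729005))
hub (array([567.65875983,  21.96149407,  44.38802748]), np.float64(3.3111845737463335))
hole (array([514.87695236,  -1.55699822,  32.69636438]), np.float64(5.076245891286646))
tin (array([ 480.97242608, -289.48329563,   65.40767051]), np.float64(3.9647046324210313))
[510.78708049  -1.68870048  42.        ] [564.41000158  21.73936091  54.        ] [422.76504031 280.4855701   80.        ] [422.233793   280.58041652  32.        ]
[[-1.00000e-03 -9.60000e-01 -2.79000e-01  7.08840e+01]
 [ 1.00000e+00 -0.00000e+00 -2.00000e-03  3.93000e-01]
 [ 2.00000e-03 -2.79000e-01  9.60000e-01 -1.23459e+02]
 [ 0.00000e+00  0.00000e+00  0.00000e+00  1.00000e+00]]
```

```bash
python3 - <<'E'
from h import *
q=down(np.pi)
manip.move_pose([440,282,230],q); wrist("w1"); print(manip.sense()["time_s"])
manip.movel([400,282,200]); wrist("w2"); print(manip.sense()["time_s"])
a=[cv2.imread(f"pics/w{i}.png") for i in(1,2)]
cv2.imwrite("pics/w12.png",cv2.resize(np.vstack(a),(480,720))[:, :] if 0 else cv2.resize(np.hstack(a),(800,300)))
for n in("w1","w2"):
    d=load(n); p=d["mtx"]@(d["R"]@[424,281,74]+d["t"]); u,v=(p[:2]/p[2]).astype(int); print(n,u,v)
    u=np.clip(u,100,540);v=np.clip(v,100,380)
    c=d["frame"][v-100:v+100,u-100:u+100,::-1]; print(u-100,v-100); cv2.imwrite(f"pics/{n}c.png",cv2.resize(c,(400,400),interpolation=cv2.INTER_CUBIC))
cv2.imwrite("pics/wc.png",np.hstack([cv2.imread(f"pics/w{i}c.png") for i in(1,2)]))
E
```

```text
1.6667
2.2
w1 320 207
220 107
w2 321 265
221 165
```

View pics/wc.png

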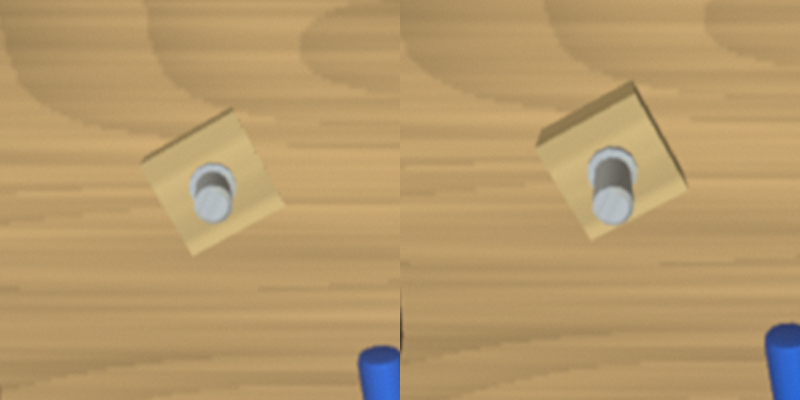

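The two crops show the pin's top centred at w1 (326.5,208.5) and w2 (327.5,267.5). The collar centre is at about w1 (326,199) and w2 (327,251).

```bash
python3 - <<'E'
from h import *
a,b,t,s=load("w1"),load("w2"),load("top"),load("side")
print(tri((a,(326.5,208.5)),(b,(327.5,267.5))), tri((a,(326.5,208.5)),(b,(327.5,267.5)),(t,(197,290)),(s,(356,321))))
for d,p,c in((a,(326.5,208.5),(326,199)),(b,(327.5,267.5),(327,251))): print(atz(d,p,79),atz(d,c,37), d["z_map"][int(p[1]),int(p[0])],(d["R"]@[424,279,79]+d["t"])[2])
E
```

```text
(array([423.88192097, 285.48951599,  78.65190182]), np.float64(0.016499015463327434)) (array([424.865591  , 284.26671454,  73.75653948]), np.float64(4.096803564360442))
[423.81232768 285.47515511  79.        ] [423.3808053  285.31515724  37.        ] 278.4815 279.1106562591216
[423.74768751 285.49742389  79.        ] [424.64668964 285.45951083  37.        ] 261.6204 261.47027451404017
```

```bash
python3 - <<'E'
from h import *
q=down(np.pi)
manip.grip(0.7)
manip.move_pose([423.9,285.4,120],q); manip.movel([423.9,285.4,61],velocity=80)
print(manip.sense()["tcp_pos"])
manip.grip(0.0); s=manip.sense(); print(s["time_s"],s["grip_width"],s["finger_force"],s["wrist_force"],s["tcp_pos"])
manip.movel([423.9,285.4,160],velocity=120); s=manip.sense(); print(s["time_s"],s["wrist_force"],s["grip_width"],s["tcp_pos"])
manip.move_pose([555,38,160],q); wrist("w3"); print(manip.sense()["time_s"])
manip.movel([555,-42,160]); wrist("w4"); print(manip.sense()["time_s"])
a=[cv2.resize(load(n)["frame"][:,:,::-1],(400,300)) for n in("w3","w4")]
cv2.imwrite("pics/w34.png",np.hstack(a))
E
```

```text
[424.12665985 285.63273485  61.46446921]
4.3667 0.1742019007917663 58.3941209258046 [-0.53704019  0.06605565  5.91776439] [424.07077581 285.51563238  61.41521867]
5.3417 [-0.45346135  0.59531102 -1.22783322] 0.1694465080207535 [423.51250353 285.03565668 159.29228183]
6.475
7.2083
```

View pics/w34.png

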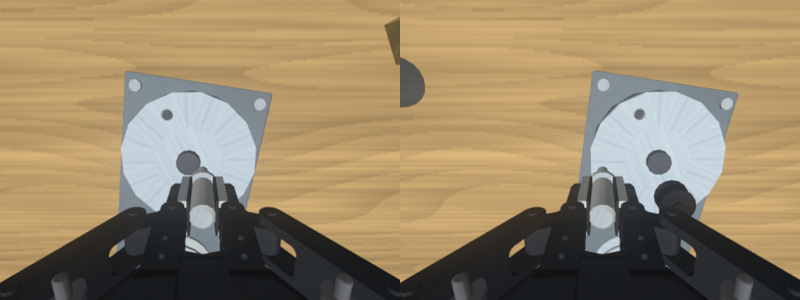

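The pin is held. In w3 the hole is near full-resolution (267,183) and the pin's tip near (325,272). In w4 the hole is near (383,183). I'll enlarge both.

```bash
python3 - <<'E'
from h import *
a=[]
for n,u,v in(("w3",225,165),("w4",300,165)):
    d=load(n)["frame"][v:v+150,u:u+133,::-1]; a.append(cv2.resize(d,None,fx=3,fy=3,interpolation=cv2.INTER_CUBIC))
cv2.imwrite("pics/w34c.png",np.hstack(a))
E
```

```text
(no output)
```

View pics/w34c.png

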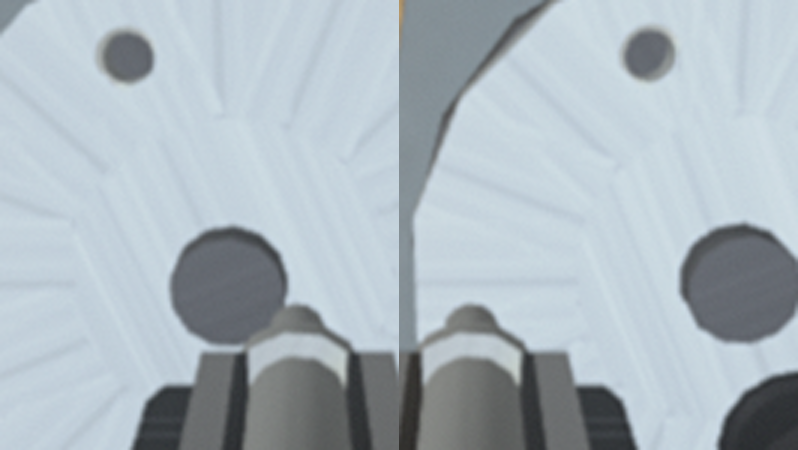

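In the crops the hole's mouth is centred at w3 (266.8,183.7) and w4 (383.3,183.0). The hub cap is at w3 (301.3,260.3) and w4 (414,259.7). The pin's axis is near column 324 in both, so it's held straight.

```bash
python3 - <<'E'
from h import *
a,b,t,s=load("w3"),load("w4"),load("top"),load("side")
H=tri((a,(266.8,183.7)),(b,(383.3,183.0))); C=tri((a,(301.3,260.3)),(b,(414,259.7)))
print("hole",H,"hub",C)
h=[atz(a,(266.8,183.7),42),atz(b,(383.3,183.0),42)]; c=[atz(a,(301.3,260.3),54),atz(b,(414,259.7),54)]
print(h,c); h=np.mean(h,0);c=np.mean(c,0); v=(h-c)[:2]; print(np.linalg.norm(v),np.degrees(np.arctan2(v[1],v[0])))
tc=manip.sense()["tcp_pos"];print(tc)
# held pin: ray at tip-front-edge column / collar depth
print("tip ray at z",tc[2]-55,atz(b,(324.3,266.5),tc[2]-55), "grip top centre", atz(b,(602/800*1280-640,216*1.6),tc[2]+18))
E
```

```text
hole (array([514.78202491,   0.61547634,  41.58865018]), np.float64(0.04690174661238335)) hub (array([568.45762545,  24.01587356,  48.56536476]), np.float64(0.11610439472699365))
[array([514.69595934,   0.68295615,  42.        ]), array([514.76344961,   0.54640682,  42.        ])] [array([566.41283363,  24.38645027,  54.        ]), array([566.59456227,  22.53101179,  54.        ])]
56.589725217468626 -156.19166484630378
[555.06977505 -40.12227055 160.08740739]
tip ray at z 105.08740738849534 [552.23481232 -40.22639959 105.08740739] grip top centre [553.62688052 -40.69491926 178.08740739]
```

```bash
python3 - <<'E'
from h import *
P=lambda s:print(round(s["time_s"],2),s["tcp_pos"].round(2),(s["wrist_force"]).round(1),s["moment"].round(2))
manip.movel([514.7,0.6,120]); manip.pause(.3); s=manip.sense(); P(s); f0=s["wrist_force"][2]
e=np.array([514.7,0.6])-s["tcp_pos"][:2]
for z in(101,97,94,91,88,86,85,84,83.3,82.6,82):
    manip.movel([514.7+e[0],0.6+e[1],z],velocity=40); manip.pause(.1); s=manip.sense(); P(s)
    f=s["wrist_force"]
    if abs(f[2]-f0)>5 or np.hypot(*f[:2])>12: print("stop"); break
E
```

```text
8.13 [5.152e+02 9.000e-02 1.203e+02] [ 0.6 -1.3 -1.2] [-0.01 -0.02 -0.03]
8.86 [514.38   1.17 101.13] [ 0.3  0.9 -0.8] [-0.01 -0.02  0.03]
9.21 [514.18   1.11  96.98] [ 0.5 -0.3 -1.2] [-0.04 -0.    0.07]
9.56 [514.19   1.12  93.94] [ 0.4  0.3 -0.5] [-0.02 -0.03 -0.01]
9.91 [514.16   1.09  90.94] [-0.6  0.3 -0.8] [-0.01 -0.01 -0.03]
10.26 [514.18   1.12  87.95] [-0.1 -0.1 -0.8] [-0.01  0.03 -0.01]
10.61 [514.19   1.1   85.98] [-0.5  0.5 -1.8] [ 0.02 -0.07 -0.02]
10.96 [514.21   1.12  85.02] [ 0.3  0.7 -0.6] [0.03 0.   0.02]
11.31 [514.21   1.11  84.01] [-0.7  0.  -0.3] [-0.01 -0.    0.02]
11.66 [514.3    1.15  83.4 ] [0.8 0.4 1.3] [0.08 0.07 0.01]
12.01 [514.47   1.11  83.23] [-1.3 -0.3  7. ] [-0.03  0.39 -0.  ]
stop
```

The pin is through the wheel's hole and rests lightly on the index plate, with contact at TCP z≈83.4. Next I'll sweep it clockwise, pressing lightly to feel for the drop.

```bash
cat > arc.py <<'E'
from h import *
C=np.array([567.8,24.0]); P0=np.radians(-156.2)
def at(th,z,r=58): return [C[0]+r*np.cos(P0-th),C[1]+r*np.sin(P0-th),z]
def rep(th):
    s=manip.sense(); f=s["wrist_force"]; p=P0-th; R=np.array([np.cos(p),np.sin(p)]); T=np.array([np.sin(p),-np.cos(p)])
    d=s["tcp_pos"][:2]-C
    print(round(s["time_s"],2),"th %.3f r %.2f act %.3f z %.2f | Fr %.1f Ft %.1f Fz %.1f"%(th,np.hypot(*d),(P0-np.arctan2(d[1],d[0])+np.pi)%(2*np.pi)-np.pi,s["tcp_pos"][2],f[:2]@R,f[:2]@T,f[2]),s["moment"].round(2))
    return f[:2]@R,f[:2]@T,f[2],s["tcp_pos"][2]
E
python3 - <<'E'
from arc import *
for th in(0.03,.1,.2,.3,.4,.47):
    manip.movel(at(th,83.9),velocity=40); o=rep(th)
    if max(abs(o[0]),abs(o[1]),abs(o[2]))>20: print("high"); break
else:
  manip.pause(.2); rep(.47)
  for th in np.arange(.49,.96,.02):
    manip.movel(at(th,82.8),velocity=30); manip.pause(.12); o=rep(th)
    if o[2]<2.5 and o[3]<83.1: print("drop?"); break
    if max(abs(o[0]),abs(o[1]))>25 or abs(o[2])>20: print("high"); break
E
```

```text
12.26 th 0.030 r 58.04 act 0.028 z 83.85 | Fr 0.2 Ft -1.1 Fz -0.8 [-0.18 -0.06 -0.01]
12.51 th 0.100 r 57.92 act 0.095 z 83.83 | Fr -0.4 Ft -4.1 Fz -1.1 [-0.76 -0.35 -0.02]
12.8 th 0.200 r 57.96 act 0.196 z 83.87 | Fr -1.8 Ft -4.2 Fz -0.7 [-0.9  -0.41 -0.03]
13.09 th 0.300 r 58.05 act 0.295 z 83.86 | Fr -1.1 Ft -4.2 Fz -0.4 [-1.05 -0.37  0.02]
13.38 th 0.400 r 58.05 act 0.393 z 83.88 | Fr -0.7 Ft -6.1 Fz -0.7 [-1.17 -0.38 -0.04]
13.63 th 0.470 r 58.04 act 0.460 z 83.86 | Fr -1.1 Ft -5.3 Fz -0.9 [-1.37 -0.28 -0.03]
13.83 th 0.470 r 58.05 act 0.457 z 83.88 | Fr -2.3 Ft -5.0 Fz -0.4 [-1.33 -0.33 -0.02]
14.2 th 0.490 r 58.07 act 0.466 z 83.24 | Fr 0.4 Ft -7.3 Fz 6.0 [-1.82  0.07  0.03]
14.57 th 0.510 r 58.08 act 0.473 z 83.22 | Fr 0.0 Ft -8.7 Fz 5.9 [-2.38  0.04  0.03]
14.93 th 0.530 r 58.02 act 0.487 z 83.23 | Fr -0.9 Ft -8.9 Fz 6.3 [-2.52  0.07 -0.04]
15.3 th 0.550 r 57.97 act 0.504 z 83.23 | Fr -1.7 Ft -9.5 Fz 5.3 [-2.65  0.01  0.01]
15.67 th 0.570 r 57.93 act 0.522 z 83.21 | Fr -0.6 Ft -9.9 Fz 6.6 [-2.67  0.   -0.01]
16.03 th 0.590 r 57.85 act 0.543 z 83.19 | Fr -2.3 Ft -9.9 Fz 5.3 [-2.69  0.05 -0.01]
16.4 th 0.610 r 57.84 act 0.567 z 83.18 | Fr -1.9 Ft -9.4 Fz 5.7 [-2.46  0.05 -0.02]
16.77 th 0.630 r 57.98 act 0.599 z 83.00 | Fr -2.0 Ft -8.1 Fz 3.8 [-1.96 -0.09 -0.01]
17.13 th 0.650 r 58.05 act 0.626 z 82.87 | Fr -2.7 Ft -7.2 Fz 1.4 [-1.68 -0.1   0.02]
drop?
```

Fz drops at th≈0.65, which is the edge of the lock hole. I'll probe downward and creep forward if resisted.

```bash
python3 - <<'E'
from arc import *
th=.65; z=82.8; n=0
while z>71.6 and n<40:
    n+=1; zt=z-(.6 if z>79 else 1.5)
    manip.movel(at(th,zt),velocity=30); manip.pause(.1); o=rep(th)
    if max(abs(o[0]),abs(o[1]))>25: print("side"); break
    if o[2]>6:
        th+=.012; manip.movel(at(th,z+.2),velocity=30)
        if th>.78: print("passed"); break
    else: z=zt
E
```

```text
17.48 th 0.650 r 58.26 act 0.627 z 82.22 | Fr -1.9 Ft -6.9 Fz 1.8 [-1.63  0.02 -0.03]
17.83 th 0.650 r 58.30 act 0.626 z 81.61 | Fr -1.5 Ft -6.8 Fz 1.6 [-1.63 -0.03 -0.06]
18.18 th 0.650 r 58.31 act 0.628 z 81.03 | Fr -1.3 Ft -5.6 Fz 1.9 [-1.57  0.05 -0.02]
18.53 th 0.650 r 58.29 act 0.631 z 80.52 | Fr -1.3 Ft -5.9 Fz 2.3 [-1.47  0.09 -0.02]
18.88 th 0.650 r 58.25 act 0.635 z 79.95 | Fr -0.4 Ft -5.2 Fz 3.0 [-1.3   0.05 -0.1 ]
19.23 th 0.650 r 58.27 act 0.636 z 79.34 | Fr -1.1 Ft -5.7 Fz 2.9 [-1.29 -0.01  0.04]
19.58 th 0.650 r 58.27 act 0.637 z 78.75 | Fr -1.4 Ft -5.4 Fz 2.1 [-1.22 -0.02  0.03]
19.93 th 0.650 r 58.26 act 0.638 z 77.14 | Fr -0.3 Ft -4.4 Fz 1.7 [-1.3   0.04  0.01]
20.28 th 0.650 r 58.28 act 0.638 z 75.58 | Fr -0.1 Ft -4.9 Fz 0.8 [-1.26 -0.04 -0.01]
20.63 th 0.650 r 58.31 act 0.638 z 74.06 | Fr -1.6 Ft -5.1 Fz 1.4 [-1.21 -0.03  0.02]
20.98 th 0.650 r 58.29 act 0.639 z 72.56 | Fr -1.5 Ft -4.6 Fz 1.1 [-1.26 -0.03  0.02]
21.33 th 0.650 r 58.23 act 0.639 z 71.43 | Fr -1.5 Ft -5.1 Fz 5.0 [-1.18  0.14  0.02]
```

```bash
python3 - <<'E'
from arc import *
for th in(.64,.63,.62,.61,.60):
    manip.movel(at(th,71.2),velocity=30); manip.pause(.1); o=rep(th)
    if abs(o[1])<1.5: break
manip.grip(0.55); manip.pause(.2); rep(th)
x=manip.sense()["tcp_pos"]
manip.movel([x[0],x[1],130],velocity=80); manip.movel([x[0]+20,x[1],200]); manip.pause(.3); rep(th)
d=wrist("w5"); p=d["mtx"]@(d["R"]@[x[0],x[1],70]+d["t"]); u,v=(p[:2]/p[2]).astype(int); print(u,v,manip.sense()["grip_width"])
E
```

```text
21.68 th 0.640 r 58.25 act 0.637 z 71.42 | Fr 0.1 Ft -4.4 Fz 5.2 [-1.01  0.25  0.02]
22.03 th 0.630 r 58.23 act 0.635 z 71.42 | Fr 0.6 Ft -3.4 Fz 4.8 [-0.78  0.26 -0.  ]
22.38 th 0.620 r 58.25 act 0.634 z 71.38 | Fr 0.7 Ft -2.0 Fz 5.3 [-0.31  0.21  0.  ]
22.73 th 0.610 r 58.19 act 0.631 z 71.39 | Fr 1.2 Ft 0.6 Fz 5.2 [0.16 0.22 0.06]
23.34 th 0.610 r 57.99 act 0.609 z 71.17 | Fr -0.2 Ft -0.2 Fz 0.1 [-0.01  0.03 -0.02]
25.16 th 0.610 r 38.98 act 0.706 z 199.34 | Fr 0.0 Ft -0.6 Fz -0.1 [ 0.04 -0.04  0.03]
323 209 0.5496279007499989
```

View pics/w5.png

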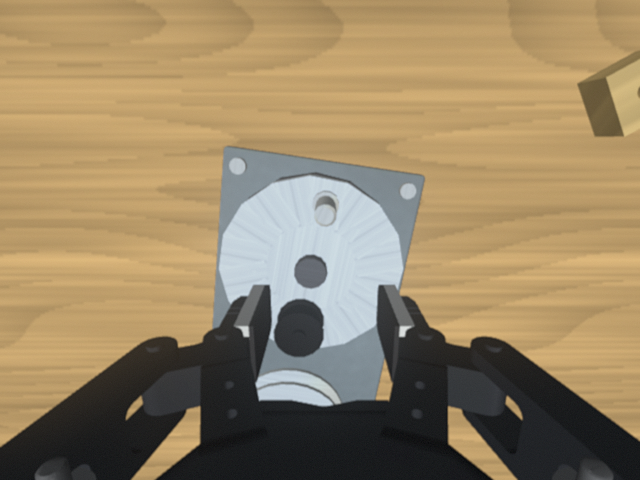

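The picture shows the pin upright at (325,210) with its collar on the wheel. The wheel is turned back, with the roller at (299,328). I'll check the pin-top height (89 mm when home), then hand in.

```bash
python3 - <<'E'
from h import *
d=wrist("w6")
for p in((325,216),(325,214)):
    o,r=ray(d,p); X=o+r*d["z_map"][p[1],p[0]]; print(X)
if abs(X[2]-89)<4: print(manip.sign_off())
E
```

```text
[511.77275844  35.93502686  89.37210102]
[510.4629405   35.93530149  88.95469981]
the job is handed in; nothing more can be done
None
```

The pin is fully home in the lock hole: its top is 89 mm above the bench, as expected, and it alone holds the wheel about 0.64 rad clockwise. The gripper is clear, the tin, file and mallet were not touched, and the job was handed in at about 25 s.

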